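Eject the scanner battery and catch it on the chute

TASK

Press the orange eject button of the charging dock, and with a fingertip stop the battery pack that the dock then pushes out, while the pack's front face is over the green stretch of the chute and before it can slide off the end. Do not grip or lift the pack, and leave the label roll, the tape and the gear where they are. Finish while still holding the pack there with the fingertip, against it or on top of it; the button may be down or up by then.

Things in the scene. Friction and masses are not known exactly. Their poses are not given: they have to be found in the camera images.
- dock: grey and black charging dock, fixed to the bench. Origin on the bench top, below where the pack's front face stands at the start; x points along the chute, the way the pack comes out (roughly towards the robot), y to the side of the eject button, z up. At x = -108 to -8 mm a black hood, 48 mm wide, top 62 mm above the bench, covers most of the pack; the open chute follows to x = +75 mm.
- green_middle (a point): middle of the green stretch on the chute floor (dock x = 37.5, y = 0 mm, 30 mm above the bench); the stretch runs from dock x = 15 to 60 mm. The chute is 37 mm wide between curbs 4 mm high and 5.5 mm thick, and ends at dock x = 75 mm with a drop to the bench.
- button_top (a point): centre of the top of the round orange eject button, 27 mm across, on a grey pod 32 mm high (dock x 20 to 64, y 22 to 84 mm). Button at dock x = 42, y = 60 mm; its top is 46 mm above the bench when up, 40 mm when down. A fingertip level with the pressed button and 60 mm beside it (dock x = 42, y = 0) bars the pack's way, 10 mm above the chute floor.
- eject_button (a joint): travel of the eject button in m: 0 up, 0.006 fully down. A spring needs 2 N to start and about 5.5 N fully down. Past 0.004 it releases the pusher for good; the button springs back when let go.
- battery_pack: white pack with a blue band near its front, 60 mm long (its x, the way it moves), 34 mm wide, 24 mm high, about 120 g, loose on the chute floor. Origin at the centre of its underside. Once released, a damped spring pusher drives it along dock +x at about 15 to 25 mm/s with 3 to 4 N until it drops off the end of the chute; what stops it must bear that push.
- pack_nose (a point): centre of the pack's front face (12 mm above the chute floor); at dock x = 0 at the start
- bar_scanner: dark hand scanner standing beside the dock's hood on the button's side (a second one stands far behind), 72 x 56 x 110 mm, fixed to the bench, origin at the centre of its underside; keep clear of it
- label_roll_b: white roll of labels standing on end on the far side of the dock from the button, between it and the big label printer (280 mm tall, fixed, filling about x 0.42 to 0.87, y 0.3 to 0.57 m: go round it), 66 mm across, 51 mm high, loose, origin at the centre of its underside; leave alone
- tape_1: roll of black tape lying flat, 58 mm across, 19 mm high, loose, origin at the centre of its underside; leave alone
- gear_a: white toothed gear lying flat, 36 mm across, 12 mm high, loose, origin at the centre of its underside; leave alone
Mind the look-alikes: they are no part of the job. Of the things like the battery_pack, leave any that is brown or red; of the rest the smaller one is meant.

How it is judged:
By the outcome, as a careful person would: the job done as asked, in the order asked, and still so for the second after the job is handed in, while the arm keeps its last pose, push and grip.
It also fails if it takes over 38 s, if anything falls off the work surface, if the arm or the gripper's body presses on something with over 40 N, if the wrist force passes 120 N, or if a joint passes its speed limit or range.

ROBOT

A 6-joint arm with a two-finger parallel gripper is mounted at the origin on a cart in front of the work surface, level with it; the furniture and walls round the work are solid. World frame = base frame: x ahead of the robot, y to its left, z up, the work surface at z = 0. Lengths are in m, angles in rad, forces in N, time in s.
With the tool pointing down it reaches from about 0.35 to 0.725 m from the base axis. Payload 4.3 kg.
Tool frame: the origin (TCP) lies midway between the tips of the shut fingers; the grasp point (between the pads) lies 19 mm behind it; z points along the fingers, y is the line along which they close (so a half turn about z gives the same grasp; the last joint's range is limited). The gripper opens to 85 mm and grips with 20 to 120 N. Pads are 22 mm wide; open, the fingers measure 114 mm over their backs; the gripper's body (76 mm by 85 mm) begins 54 mm behind the grasp point. The pads swing forward as they close: fully open they stand 13 mm farther back than shut.
Start: joints at [1.068, 0.377, 0.081, 1.274, 0, 1.46], TCP at [0.22, 0.531, 0.205] pointing down, gripper open.
Joint ranges: [-2.72, 2.72], [-0.84, 1.66], [-1.02, 1.22], [-1.77, 2.12], [-1.37, 1.28], [-3.14, 3.14]. Speed limits (rad/s): [2.57, 2.57, 3.14, 3.14, 3.14, 3.14].

INTERFACE

Orientations are given as a unit quaternion [x, y, z, w].
In Python, from bench import telemetry, optics, manip, models gives the robot as it stands.
- The arm moves only by the tool carry_out, never from a script. Its argument "commands" is a list of rows, each a list of 3 entries, a list of its own where there are three numbers: the shift along the tool's x, y, z in cm, then the turn about the tool's z in degrees, then the closure, from 0 (fully open) to 1 (shut). A call has 1 to 5 rows; each row shifts and turns the commanded pose from where the row before left it, along the tool's axes as they then stand; what a row does not reach is not made up. A row lasts 1/8 s, in which the tool goes at most 62.5 mm and 10.7 degrees, less where a joint would pass 70% of its speed; a pose out of reach is approached as far as the arm can. A call is refused whole if a number of a shift passes 6.25 or a number of a turn 10.7, either way. A call with a gripper value outside its range is refused whole. The fingers move at their own pace and stop on an object; "grip_force" is the grip in N (left out, the last holds). Time passes only in rows, so rows that do not move let the fingers close. It gives the time, the measured TCP pose, the force, the opening and the grip force at its end, in the units of the state.
- telemetry.read_state(): the state, without advancing time (a new reading comes with each control period).
- optics.grab_frame(name): name is "side" or "top"; returns a dict with "image" (400x640x3 uint8, red, green, blue), "intrinsics" (3x3 intrinsics, pixels), "dist" ([k1, k2, p1, p2, k3] as OpenCV has them; the pictures are not rectified), "position" and "orientation" of the camera in the world. Camera axes: x right, y up, looking along -z (the intrinsics and any distortion apply to the point x, -y, -z); pixel columns grow to the right and rows downward; lengths in m; the calibration is good to about 2 mm. A picture is of the moment at which its call begins. There is no depth.
- manip.hand_in(): hands the job in; it is judged then, once.
Trained networks look in a picture, given as the dict that the camera call returned (one of the last four; its "shot" number tells which), for a name from the list of things; names that differ only in an ending like _2 or _b are one class to them, and where a whole thing is asked for, a point or a joint stands for the part that bears it (a point fixed in the world has none). Each returns a list of dicts, best first, with "confidence" (0 to 1); they miss things now and then, are a little off and sometimes report something else, mostly with a low value. They report only what shows in the picture. A call takes as long as a camera call. They do not tell look-alikes from the thing itself.
- models.search_frame(picture, target): "position" ([x, y, z] in m, in the coordinates of the camera as it stood for that picture, good to about 4 mm: the middle of the surface that is visible of it).
The state is a dict: "time_s": time; "qpos": joint angles; "dq": joint speeds; "tau": joint torques, N m; "ee_pos": TCP position; "eef_rot": TCP orientation; "contact_force": force on the tool from outside, world axes, zero at the start; "torque": the same for the moment, N m; "width": finger opening in m; "grip_force": force on a finger pad.
Only numpy, scipy, OpenCV 4.12 (cv2) and the standard library are available. Lean on these libraries where they do the work, as an engineer would, in place of code of your own. Each camera call takes 0.05 s, during which the arm holds its last target. There are 200 camera calls.

## Working session

There is one attempt and no reset: what is moved stays moved. The work goes in short steps, Python scripts to look and compute and a tool call to move; the robot and the scene stay as the last step left them, time stands still between calls to the robot, and variables do not carry over. Pictures are saved under pics/ and viewed, at most 10 in all, crops included, and the job is handed in when it is done.

Besides the shell and the picture viewer there is one more tool, called as name(argument=value, ...) on one line, values as JSON. carry_out: Moves the arm, as the interface text tells. Its arguments: {"type":"object","properties":{"commands":{"type":"array"},"grip_force":{"type":"number"}},"required":["commands"]}

```bash
mkdir -p pics
cat > h.py <<'E'
import numpy as np, cv2
from scipy.spatial.transform import Rotation as R
from bench import telemetry, optics, manip, models
def save(p,n): cv2.imwrite(f'pics/{n}.png',cv2.cvtColor(p['image'],cv2.COLOR_RGB2BGR))
def cam(p):
    return np.array(p['position']), R.from_quat(p['orientation']).as_matrix()
def w(p,c):
    t,M=cam(p); return M@np.array(c)+t
def proj(p,X):
    t,M=cam(p); c=(np.atleast_2d(X)-t)@M; c=c*[1,-1,-1]
    return cv2.projectPoints(c,np.zeros(3),np.zeros(3),np.array(p['intrinsics']),np.array(p['dist']))[0][:,0]
def ray(p,uv):
    t,M=cam(p); q=cv2.undistortPoints(np.array([[uv]],float),np.array(p['intrinsics']),np.array(p['dist']))[0,0]
    d=M@np.array([q[0],-q[1],-1]); return t,d/np.linalg.norm(d)
def plane(p,uv,z):
    t,d=ray(p,uv); return t+d*(z-t[2])/d[2]
def tri(p1,a,p2,b):
    (t1,d1),(t2,d2)=ray(p1,a),ray(p2,b)
    s=np.linalg.lstsq(np.c_[d1,-d2],t2-t1,rcond=None)[0]
    A,B=t1+s[0]*d1,t2+s[1]*d2; return (A+B)/2,np.linalg.norm(A-B)
E
python3 - <<'E'
from h import *
np.set_printoptions(precision=4,suppress=True)
print(telemetry.read_state())
for n in ('side','top'):
    p=optics.grab_frame(n); save(p,n+'0'); print(n,p['position'],p['orientation'],np.array(p['intrinsics']).ravel(),p['dist'])
    for t in ('battery_pack','button_top','dock','bar_scanner','label_roll_b','tape_1','gear_a'):
        for r in models.search_frame(p,t):
            x=w(p,r['position']); print(n,t,round(r['confidence'],2),x,proj(p,x)[0].round())
E
```

```text
{'time_s': 0.0, 'qpos': array([ 1.0677,  0.3781,  0.0796,  1.2743, -0.    ,  1.4605]), 'dq': array([-0.0003,  0.0007,  0.0002, -0.0017,  0.0023, -0.0009]), 'tau': array([ -0.002 , -46.3605,  26.9876,   0.0209,  -0.0004,  -0.    ]), 'ee_pos': array([0.2198, 0.5306, 0.2038]), 'eef_rot': array([ 0.1952,  0.9808, -0.001 , -0.0003]), 'contact_force': array([-0.5439,  1.0986,  1.3778]), 'torque': array([0.0012, 0.0079, 0.004 ]), 'grip_force': 0.0, 'width': 0.08530719132431408}
side [ 0.0194 -0.3298  0.5013] [ 0.4369 -0.2352 -0.3928  0.7743] [365.7688   0.     316.6874   0.     365.7688 199.1653   0.       0.
   1.    ] [-0.0483  0.      0.      0.      0.    ]
side battery_pack 0.73 [ 0.7679 -0.053   0.02  ] [397. 210.]
side battery_pack 0.71 [0.7102 0.2174 0.0222] [297. 186.]
side battery_pack 0.61 [0.7505 0.1109 0.0304] [338. 190.]
side battery_pack 0.55 [0.5756 0.074  0.0456] [310. 218.]
side button_top 0.51 [0.5458 0.0015 0.0459] [329. 236.]
side dock 0.45 [0.5488 0.0574 0.0323] [309. 231.]
side bar_scanner 0.79 [ 0.6599 -0.0126  0.0947] [364. 196.]
side label_roll_b 0.92 [0.5923 0.152
[... 269 characters left out ...]
.0589   0.     438.4908 202.1457   0.       0.
   1.    ] [-0.0252  0.      0.      0.      0.    ]
top battery_pack 0.7 [0.7173 0.2264 0.0241] [263. 149.]
top battery_pack 0.69 [ 0.7809 -0.0443  0.0201] [393. 122.]
top battery_pack 0.56 [0.7607 0.127  0.0282] [311. 129.]
top button_top 0.57 [0.5501 0.0038 0.0464] [371. 230.]
top dock 0.57 [0.604  0.1636 0.0453] [290. 202.]
top dock 0.55 [0.5699 0.0692 0.0341] [337. 220.]
top bar_scanner 0.91 [ 0.6594 -0.0066  0.1027] [379. 169.]
top label_roll_b 0.89 [0.6023 0.1658 0.0453] [289. 203.]
top tape_1 0.96 [0.4967 0.1345 0.02  ] [304. 257.]
top gear_a 0.51 [ 0.5667 -0.0602  0.0069] [401. 225.]
top gear_a 0.41 [ 0.5505 -0.0001  0.0487] [373. 230.]
```

Run:
```python
import cv2
a=cv2.imread('pics/side0.png')[160:290,230:430]; b=cv2.imread('pics/top0.png')[110:285,240:440]
cv2.imwrite('pics/sidec.png',cv2.resize(a,None,fx=4,fy=4,interpolation=cv2.INTER_CUBIC))
cv2.imwrite('pics/topc.png',cv2.resize(b,None,fx=3.4,fy=3.4,interpolation=cv2.INTER_CUBIC))
```

```text
(no output)
```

View pics/sidec.png

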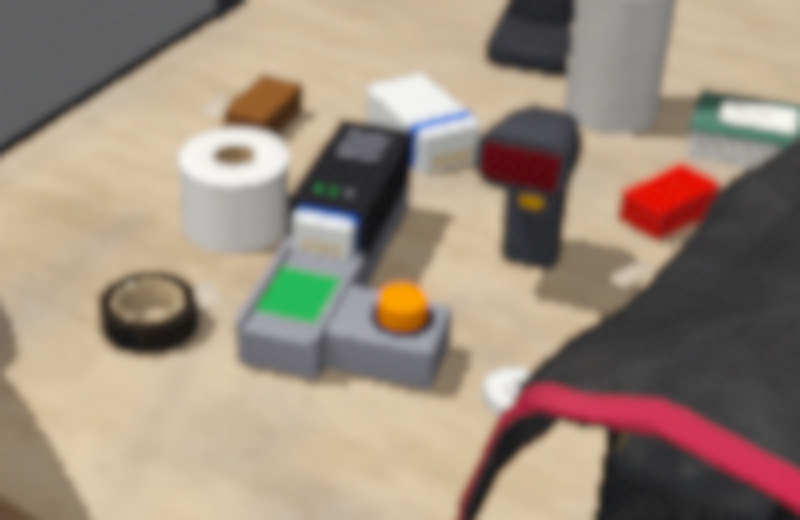

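View pics/topc.png

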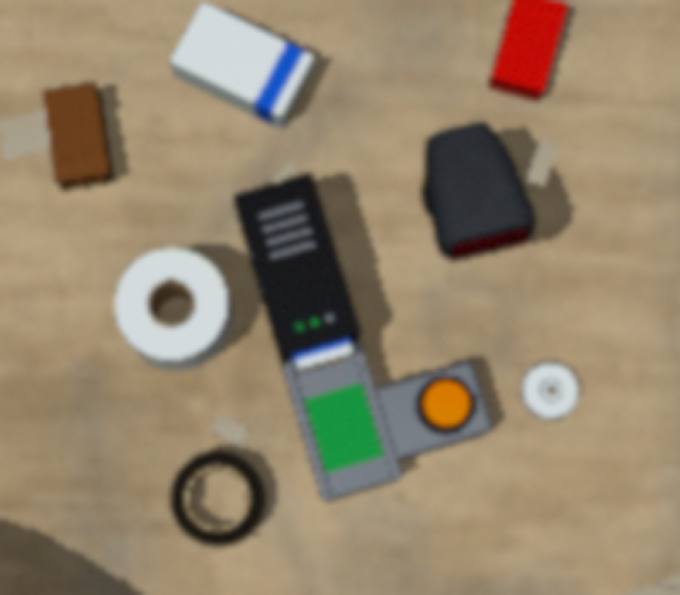

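View pics/top0.png

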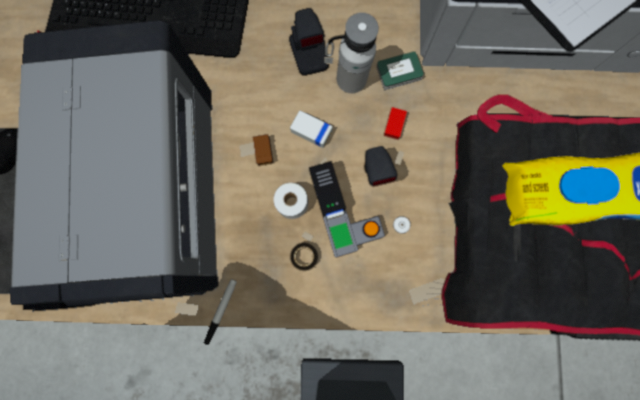

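The side crop shows the dock with its green floor at about (304,233) in the full picture and the orange button at about (330,236). The white, blue-banded pack sits under the hood at about (311,217). The top view has the green at (341,235) and the button at (371,229).

Candidates for the pack, in top-view pixels:
- Brown at (263,149): excluded by colour.
- Red at (395,122): excluded by colour.
- Large white at (311,129): the bigger of the two white ones.
- White in the dock at (335,214): smaller and seated in the dock, so it is the one meant. The crop confirms this.

Next I'll measure the green stretch and the button from both views.

```bash
cat > m.py <<'E'
from h import *
np.set_printoptions(precision=4,suppress=True)
P={n:optics.grab_frame(n) for n in('side','top')}
def seg(p,lo,hi):
    h=cv2.cvtColor(p['image'],cv2.COLOR_RGB2HSV); m=cv2.inRange(h,lo,hi)
    m[:150]=0; m[:,:240]=0; m[290:]=0; m[:,400:]=0
    c=max(cv2.findContours(m,cv2.RETR_EXTERNAL,cv2.CHAIN_APPROX_NONE)[0],key=cv2.contourArea); return c
G={n:seg(P[n],(50,120,60),(80,255,255)) for n in P}; O={n:seg(P[n],(10,180,150),(22,255,255)) for n in P}
mid=lambda c:np.array(cv2.minAreaRect(c)[0])
def mom(c):
    m=cv2.moments(c); return np.array([m['m10'],m['m01']])/m['m00']
print('green px',{n:mom(G[n]) for n in P},'orange',{n:mom(O[n]) for n in P})
print('green tri',tri(P['side'],mom(G['side']),P['top'],mom(G['top'])))
# fit dock pose (x,y,yaw) from green quad masks at z=.03 via both views
from scipy.optimize import least_squares
for n in P:
    q=np.array([plane(P[n],u,.030)[:2] for u in G[n][:,0]],np.float32)
    r=cv2.minAreaRect(q); print(n,'green z=.03 rect',r, cv2.boxPoints(r).ravel())
t=plane(P['top'],mom(O['top']),.046); print('button top view z=.046',t)
print('button tri (blob)',tri(P['side'],mom(O['side']),P['top'],mom(O['top'])))
print(plane(P['side'],mom(O['side']),.042))
E
python3 m.py
```

```text
green px {'side': array([303.9793, 233.1069]), 'top': array([340.6148, 235.4044])} orange {'side': array([329.933 , 236.3034]), 'top': array([370.9098, 228.0902])}
green tri (array([0.5401, 0.063 , 0.0303]), np.float64(0.0013260110145002194))
side green z=.03 rect ((0.540054440498352, 0.0639762431383133), (0.04085731506347656, 0.033372510224580765), 18.038896560668945) [0.5155 0.0735 0.5258 0.0418 0.5646 0.0544 0.5543 0.0862]
top green z=.03 rect ((0.5407431721687317, 0.06247884780168533), (0.043942276388406754, 0.035094019025564194), 17.645648956298828) [0.5145 0.0725 0.5251 0.0391 0.567  0.0524 0.5564 0.0859]
button top view z=.046 [0.5544 0.004  0.046 ]
button tri (blob) (array([0.5545, 0.0043, 0.0394]), np.float64(0.002093006396942686))
[0.5507 0.0031 0.042 ]
```

Both views agree on the dock:
- Green middle is at (0.540, 0.063).
- Dock +x points at yaw 197.8°.
- The predicted button, (0.5545, 0.0045), matches the measured one.

My plan is to span the two fingers 60 mm along dock y, so one finger presses the button while the other bars the chute. The TCP target is (0.545, 0.033), and I'll go round the printer first.

carry_out(commands=[[[-4.0,-4.4,0],0,0.46],[[-4.0,-4.4,0],0,0.46],[[-4.0,-4.4,0],0,0.46],[[-4.0,-4.4,0],0,0.46],[[-4.0,-4.4,0],0,0.46]])

```text
time_s: 1.52
ee_pos: [0.3212, 0.2498, 0.205]
eef_rot: [0.195, 0.981, 0.0, 0.001]
contact_force: [2.2, -0.2, 0.4]
width: 0.0462
grip_force: 0.0
```

carry_out(commands=[[[0,0,0],-10,0.46],[[0,0,0],-10,0.46],[[0,0,0],-10,0.46],[[0,0,0],-10.3,0.46],[[0,0,0],0,0.46]])

```text
time_s: 2.15
ee_pos: [0.3207, 0.2514, 0.2049]
eef_rot: [-0.154, 0.988, 0.0, 0.0]
contact_force: [1.2, 0.5, 0.7]
width: 0.0466
grip_force: 0.0
```

```bash
cat > s.py <<'E'
from h import *
import sys
np.set_printoptions(precision=4,suppress=True)
T=np.array([.5453,.0330]); yaw=107.8
s=telemetry.read_state(); M=R.from_quat(s['eef_rot']).as_matrix(); p=s['ee_pos']
print(s['time_s'],p,'w',s['width'],'F',s['contact_force'],'q',s['qpos'])
print('tool z',M[:,2],'turn deg',-(yaw-np.degrees(np.arctan2(M[1,1],M[0,1]))))
print('shift cm tool',100*M.T@np.append(T-p[:2],0))
E
python3 s.py
```

```text
2.15 [0.3207 0.2514 0.2049] w 0.04662567165452512 F [1.2378 0.4533 0.7144] q [ 0.5089  0.0394 -0.3464  1.1846  0.      0.2005]
tool z [ 0.0003  0.0002 -1.    ] turn deg -0.1315094475748282
shift cm tool [-14.7721 -27.6276   0.0015]
```

carry_out(commands=[[[-2.7,-5.0,0],0,0.46],[[-2.7,-5.0,0],0,0.46],[[-2.7,-5.0,0],0,0.46],[[-2.7,-5.0,0],0,0.46],[[-2.7,-5.0,0],0,0.46]])

```text
time_s: 2.78
ee_pos: [0.5269, 0.0532, 0.2049]
eef_rot: [-0.153, 0.988, 0.0, 0.0]
contact_force: [-0.2, 0.4, 0.8]
width: 0.046
grip_force: 0.0
```

carry_out(commands=[[[-1.3,-2.6,2.0],0,0.46],[[0,0,4.0],0,0.46],[[0,0,3.0],0,0.46],[[0,0,1.5],0,0.46],[[0,0,0],0,0.46]])

```text
time_s: 3.4
ee_pos: [0.5451, 0.034, 0.0991]
eef_rot: [-0.154, 0.988, 0.0, -0.001]
contact_force: [-0.9, 0.3, 0.6]
width: 0.0464
grip_force: 0.0
```

```bash
python3 s.py
python3 - <<'E'
from h import *
for n,(r0,r1,c0,c1) in {'side':(160,290,230,430),'top':(150,280,270,430)}.items():
    p=optics.grab_frame(n); a=cv2.cvtColor(p['image'],cv2.COLOR_RGB2BGR)[r0:r1,c0:c1]
    cv2.imwrite(f'pics/{n}1.png',cv2.resize(a,None,fx=4,fy=4,interpolation=cv2.INTER_CUBIC))
E
```

```text
3.4 [0.5451 0.034  0.0991] w 0.046441819709945355 F [-0.9043  0.3206  0.6346] q [-0.0539  0.3749 -0.2029  0.995   0.0001 -0.3634]
tool z [-0.002   0.0002 -1.    ] turn deg -0.06716447088956556
shift cm tool [ 0.011  -0.1043 -0.0001]
```

View pics/side1.png

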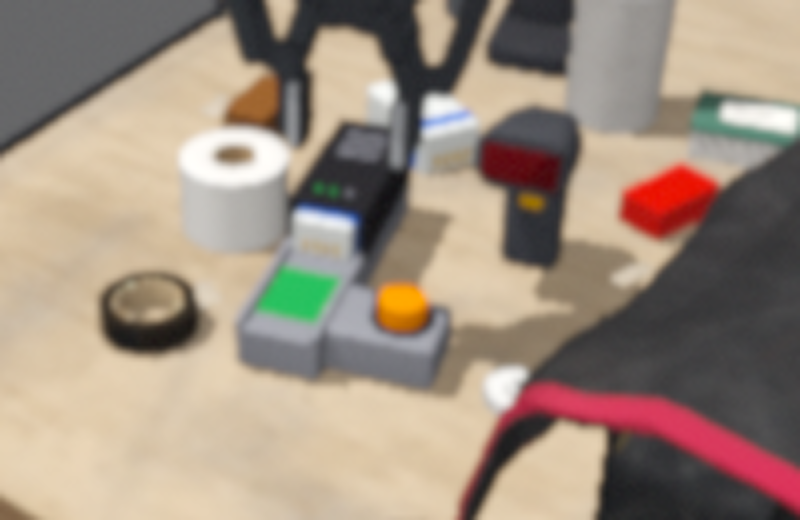

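The side view shows the finger tips at about (303,195) and (330,202), above the chute and the button. I'll check those against the projected positions.

Run:
```python
from h import *
p=optics.grab_frame('side'); g=np.array([.5404,.063]); dx=np.array([-.952,-.306]); dy=np.array([.306,-.952])
for z in (.099,.104,.109):
    print(z,proj(p,[np.append(g+.0045*dx,z),np.append(g+.0045*dx+.06*dy,z)]).round(1).tolist())
# right finger silhouette enlarge
```

```text
0.099 [[303.8, 207.4], [331.5, 212.6]]
0.104 [[303.8, 205.3], [331.6, 210.5]]
0.109 [[303.8, 203.3], [331.7, 208.4]]
```

View pics/top1.png

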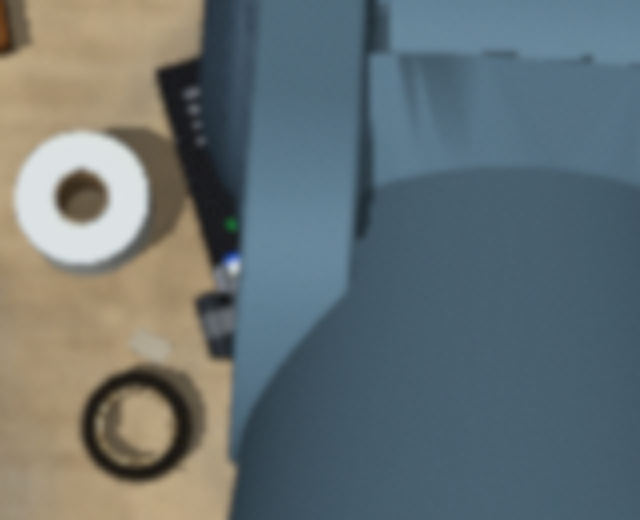

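carry_out(commands=[[[0,-0.1,2.0],0,0.46],[[0,0,1.5],0,0.46],[[0,0,0],0,0.46]])

```text
time_s: 3.92
ee_pos: [0.5453, 0.033, 0.0641]
eef_rot: [-0.155, 0.988, 0.0, -0.001]
contact_force: [0.4, 0.1, -0.0]
width: 0.0462
grip_force: 0.0
```

```bash
python3 s.py
python3 - <<'E'
from h import *
p=optics.grab_frame('side'); a=cv2.cvtColor(p['image'],cv2.COLOR_RGB2BGR)[180:260,280:360]
cv2.imwrite('pics/side2.png',cv2.resize(a,None,fx=7,fy=7,interpolation=cv2.INTER_CUBIC))
g=np.array([.5404,.063]); dx=np.array([-.952,-.306]); dy=np.array([.306,-.952])
for z in (.064,.07,.077):
    print(z,proj(p,[np.append(g+.0045*dx,z),np.append(g+.0045*dx+.06*dy,z)]).round(1).tolist())
E
```

```text
3.925 [0.5453 0.033  0.0641] w 0.04619049882925676 F [ 0.4031  0.1154 -0.0308] q [-0.0557  0.4046 -0.2561  0.9119  0.0001 -0.3661]
tool z [-0.0018  0.0002 -1.    ] turn deg -0.011118656528083193
shift cm tool [ 0.0055 -0.0024  0.    ]
0.064 [[303.7, 221.3], [330.8, 226.7]]
0.07 [[303.7, 219.0], [330.9, 224.3]]
0.077 [[303.7, 216.2], [331.0, 221.5]]
```

View pics/side2.png

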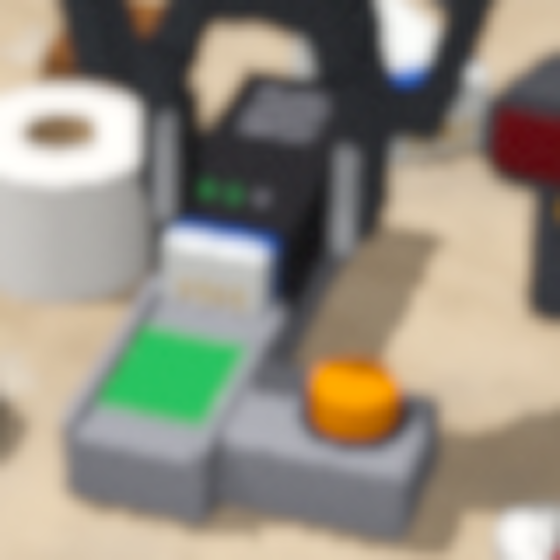

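The tips show at about (303,214) and (330,217), a few pixels higher than predicted. I'll go lower, still above the button, and compare them with the button directly.

carry_out(commands=[[[0,0,1.0],0,0.46],[[0,0,0.4],0,0.46],[[0,0,0],0,0.46]])

```text
time_s: 4.35
ee_pos: [0.5458, 0.033, 0.0504]
eef_rot: [-0.155, 0.988, 0.0, -0.0]
contact_force: [0.6, 0.1, 0.5]
width: 0.0457
grip_force: 0.0
```

```bash
python3 s.py
python3 - <<'E'
from h import *
p=optics.grab_frame('side'); a=cv2.cvtColor(p['image'],cv2.COLOR_RGB2BGR)[190:250,285:345]
cv2.imwrite('pics/side3.png',cv2.resize(a,None,fx=9,fy=9,interpolation=cv2.INTER_CUBIC))
g=np.array([.5404,.063]); dx=np.array([-.952,-.306]); dy=np.array([.306,-.952])
for z in (.046,.050,.055,.06,.065):
  for x in (.0155,.0045,-.0065):
    print(z,x,proj(p,[np.append(g+x*dx,z),np.append(g+x*dx+.06*dy,z)]).round(1).tolist())
E
```

```text
4.35 [0.5458 0.033  0.0504] w 0.04569127524302337 F [0.6464 0.0576 0.5419] q [-0.0557  0.4176 -0.2754  0.8787  0.0001 -0.3663]
tool z [-0.0008  0.0001 -1.    ] turn deg -0.005181512810253253
shift cm tool [0.0502 0.0185 0.    ]
0.046 0.0155 [[302.0, 231.1], [329.0, 236.6]]
0.046 0.0045 [[303.7, 228.3], [330.4, 233.7]]
0.046 -0.0065 [[305.4, 225.5], [331.8, 230.8]]
0.05 0.0155 [[302.0, 229.5], [329.1, 235.1]]
0.05 0.0045 [[303.7, 226.7], [330.5, 232.1]]
0.05 -0.0065 [[305.4, 224.0], [331.9, 229.3]]
0.055 0.0155 [[302.0, 227.6], [329.2, 233.1]]
0.055 0.0045 [[303.7, 224.8], [330.6, 230.2]]
0.055 -0.0065 [[305.4, 222.1], [332.0, 227.4]]
0.06 0.0155 [[302.0, 225.7], [329.3, 231.1]]
0.06 0.0045 [[303.7, 222.9], [330.7, 228.3]]
0.06 -0.0065 [[305.4, 220.2], [332.1, 225.4]]
0.065 0.0155 [[302.0, 223.7], [329.4, 229.2]]
0.065 0.0045 [[303.7, 220.9], [330.8, 226.3]]
0.065 -0.0065 [[305.4, 218.3], [332.2, 223.5]]
```

View pics/side3.png

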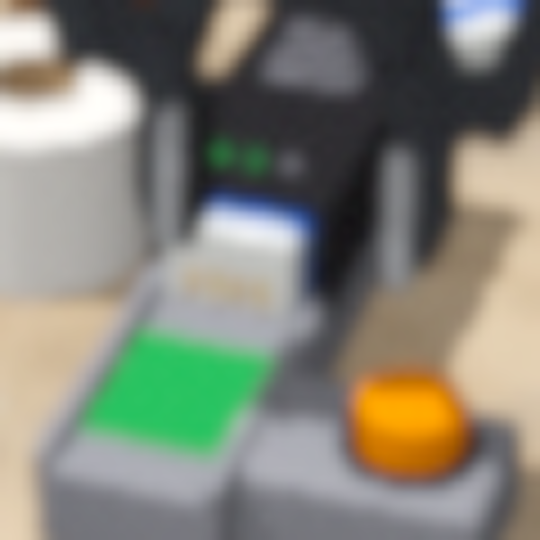

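Run:
```python
from h import *
p=optics.grab_frame('top'); save(p,'top3'); g=np.array([.5404,.063]); dx=np.array([-.952,-.306]); dy=np.array([.306,-.952])
for uv in ((322,231),(326,238)):
  for z in (.1,.15,.2):
    d=plane(p,uv,z)[:2]-g; print(uv,z,'dock',(37.5+1000*d@dx).round(1),(1000*d@dy).round(1))
q=optics.grab_frame('side')
# hypothesis check: ray through observed tips (right tip centre-front, left) 
for uv in ((331.1,221.7),(303,216.7)):
  for z in (.046,.052,.06,.07,.084):
    d=plane(q,uv,z)[:2]-g; print(uv,z,'dock',(37.5+1000*d@dx).round(1),(1000*d@dy).round(1))
a=cv2.cvtColor(p['image'],cv2.COLOR_RGB2BGR)[150:280,270:430]
```

```text
(322, 231) 0.1 dock 25.9 -33.1
(322, 231) 0.15 dock 31.3 -33.7
(322, 231) 0.2 dock 36.6 -34.3
(326, 238) 0.1 dock 40.3 -29.8
(326, 238) 0.15 dock 44.8 -30.6
(326, 238) 0.2 dock 49.2 -31.4
(331.1, 221.7) 0.046 dock -2.1 49.0
(331.1, 221.7) 0.052 dock 6.5 51.2
(331.1, 221.7) 0.06 dock 18.1 54.1
(331.1, 221.7) 0.07 dock 32.5 57.7
(331.1, 221.7) 0.084 dock 52.6 62.8
(303, 216.7) 0.046 dock -0.3 -16.6
(303, 216.7) 0.052 dock 8.3 -13.6
(303, 216.7) 0.06 dock 19.8 -9.5
(303, 216.7) 0.07 dock 34.2 -4.4
(303, 216.7) 0.084 dock 54.3 2.7
```

The rays fit finger tips directly over the button and chute, but standing higher than the TCP. I'll descend by force feedback in small steps.

carry_out(commands=[[[0,0,0.4],0,0.46],[[0,0,0.4],0,0.46],[[0,0,0],0,0.46]])

```text
time_s: 4.88
ee_pos: [0.5457, 0.033, 0.0423]
eef_rot: [-0.155, 0.988, 0.0, -0.0]
contact_force: [0.8, 0.4, 0.7]
width: 0.0462
grip_force: 0.0
```

carry_out(commands=[[[0,0,0.2],0,0.46],[[0,0,0.2],0,0.46],[[0,0,0],0,0.46]])

```text
time_s: 5.25
ee_pos: [0.5461, 0.0329, 0.0386]
eef_rot: [-0.155, 0.988, 0.0, -0.0]
contact_force: [0.2, 0.3, -0.4]
width: 0.0463
grip_force: 0.0
```

```bash
python3 s.py
python3 - <<'E'
from h import *
p=optics.grab_frame('side'); a=cv2.cvtColor(p['image'],cv2.COLOR_RGB2BGR)[190:250,285:345]
cv2.imwrite('pics/side4.png',cv2.resize(a,None,fx=9,fy=9,interpolation=cv2.INTER_CUBIC))
E
```

```text
5.25 [0.5461 0.0329 0.0386] w 0.046272337698306375 F [ 0.239   0.2987 -0.4127] q [-0.0558  0.4293 -0.2913  0.8505  0.0001 -0.3664]
tool z [-0.0003  0.0001 -1.    ] turn deg -0.004577087432224403
shift cm tool [0.0711 0.0282 0.    ]
```

View pics/side4.png

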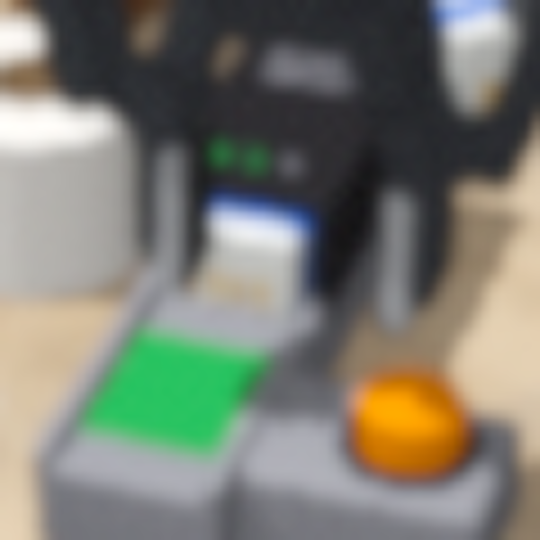

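The tips, at about (304,222) and (329,227), are now in front of the pack and above the button, with no contact yet. I'll continue down.

carry_out(commands=[[[0.05,0,0.4],0,0.46],[[0,0,0.2],0,0.46],[[0,0,0],0,0.46]])

```text
time_s: 5.68
ee_pos: [0.5454, 0.0328, 0.0325]
eef_rot: [-0.155, 0.988, 0.0, -0.0]
contact_force: [-1.1, 0.4, 0.0]
width: 0.0462
grip_force: 0.0
```

carry_out(commands=[[[0,0,0.2],0,0.46],[[0,0,0.2],0,0.46],[[0,0,0],0,0.46]])

```text
time_s: 6.05
ee_pos: [0.5456, 0.0328, 0.0286]
eef_rot: [-0.155, 0.988, 0.0, -0.0]
contact_force: [-1.1, -0.3, 0.5]
width: 0.046
grip_force: 0.0
```

carry_out(commands=[[[0,0,0.2],0,0.46],[[0,0,0.2],0,0.46],[[0,0,0],0,0.46]])

```text
time_s: 6.42
ee_pos: [0.5456, 0.0328, 0.0246]
eef_rot: [-0.155, 0.988, 0.0, -0.0]
contact_force: [0.7, 0.3, -0.3]
width: 0.046
grip_force: 0.0
```

```bash
python3 s.py
python3 - <<'E'
from h import *
p=optics.grab_frame('side'); a=cv2.cvtColor(p['image'],cv2.COLOR_RGB2BGR)[190:250,285:345]
cv2.imwrite('pics/side5.png',cv2.resize(a,None,fx=9,fy=9,interpolation=cv2.INTER_CUBIC))
E
```

```text
6.425 [0.5456 0.0328 0.0246] w 0.045983154270751524 F [ 0.7279  0.3146 -0.3174] q [-0.0561  0.4433 -0.3107  0.8172  0.0001 -0.3667]
tool z [-0.0004  0.0001 -1.    ] turn deg -0.004382659181885629
shift cm tool [0.0185 0.027  0.    ]
```

View pics/side5.png

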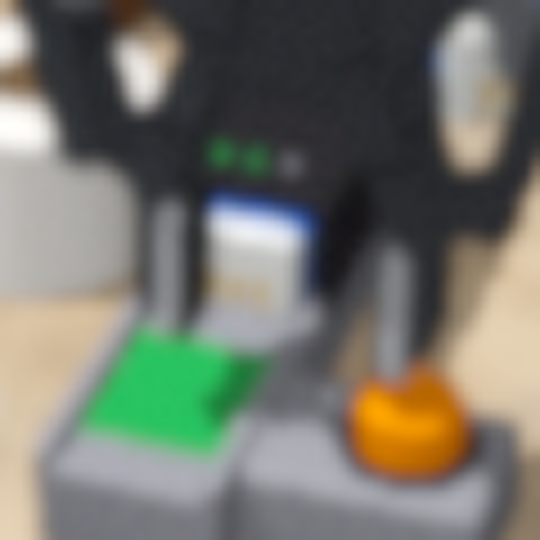

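The right tip, at about (329,233), overlaps the far top of the button, and the left tip, at about (304,227), stands over the chute. They are about 5–10 mm above contact, so I'll continue slowly.

carry_out(commands=[[[0,0,0.2],0,0.46],[[0,0,0.1],0,0.46],[[0,0,0],0,0.46]])

```text
time_s: 6.85
ee_pos: [0.5456, 0.0328, 0.0217]
eef_rot: [-0.155, 0.988, 0.0, -0.0]
contact_force: [0.6, -0.7, 0.5]
width: 0.0464
grip_force: 0.0
```

carry_out(commands=[[[0,0,0.2],0,0.46],[[0,0,0],0,0.46]])

```text
time_s: 7.1
ee_pos: [0.5456, 0.0328, 0.0196]
eef_rot: [-0.155, 0.988, 0.0, -0.0]
contact_force: [0.7, 0.4, -0.2]
width: 0.0463
grip_force: 0.0
```

carry_out(commands=[[[0,0,0.2],0,0.46],[[0,0,0],0,0.46]])

```text
time_s: 7.35
ee_pos: [0.5456, 0.0328, 0.0176]
eef_rot: [-0.155, 0.988, 0.0, -0.0]
contact_force: [-0.2, 0.3, 0.5]
width: 0.0461
grip_force: 0.0
```

carry_out(commands=[[[0,0,0.2],0,0.46],[[0,0,0],0,0.46]])

```text
time_s: 7.6
ee_pos: [0.5459, 0.0328, 0.016]
eef_rot: [-0.155, 0.988, -0.0, 0.0]
contact_force: [-0.9, 0.1, 3.0]
width: 0.0462
grip_force: 1.6
```

carry_out(commands=[[[0,0,0.2],0,0.46],[[0,0,0],0,0.46]])

```text
time_s: 7.85
ee_pos: [0.5459, 0.0328, 0.014]
eef_rot: [-0.155, 0.988, -0.0, 0.0]
contact_force: [-1.3, 0.1, 4.9]
width: 0.0461
grip_force: 2.5
```

```bash
python3 s.py
python3 - <<'E'
from h import *
a0=cv2.imread('pics/side0.png'); p=optics.grab_frame('side'); save(p,'side6'); a1=cv2.imread('pics/side6.png')
for a in (a0,a1):
    h=cv2.cvtColor(a,cv2.COLOR_BGR2HSV); m=cv2.inRange(h,(8,150,100),(24,255,255))[222:248,316:346]
    print('\n'.join(''.join('#' if v else '.' for v in r) for r in m)); print()
E
```

```text
7.85 [0.5459 0.0328 0.014 ] w 0.04613368857939669 F [-1.2839  0.0598  4.9068] q [-0.0561  0.4549 -0.3237  0.7918 -0.     -0.3666]
tool z [ 0.0004 -0.     -1.    ] turn deg -0.005664169733421431
shift cm tool [ 0.0467  0.0401 -0.    ]
..............................
..............................
..............................
..............................
..............................
..............................
..............................
..............................
............#####.............
..........########............
.........##########...........
.........###########..........
.........###########..........
.........############.........
.........############.........
........#############.........
........#############.........
........#############.........
.........############.........
..........##########..........
............######............
..............................
..............................
..............................
..............................
..............................

..............................
..............................
..............................
..............................
..............................
..............................
..............................
..............................
..............................
..............................
..............................
................##............
...............####...........
........##.....#####..........
........###...#######.........
........#############.........
........#############.........
........#############.........
.........############.........
..........##########..........
............######............
..............................
..............................
..............................
..............................
..............................
```

The finger met the button at about 3–5 N. I'll press it past the release point.

carry_out(commands=[[[0,0,0.2],0,0.46],[[0,0,0],0,0.46],[[0,0,0],0,0.46]])

```text
time_s: 8.28
ee_pos: [0.5459, 0.0328, 0.0119]
eef_rot: [-0.155, 0.988, 0.0, 0.0]
contact_force: [-1.3, 0.7, 4.9]
width: 0.0462
grip_force: 2.3
```

carry_out(commands=[[[0,0,0],0,0.46],[[0,0,0],0,0.46],[[0,0,0],0,0.46],[[0,0,0],0,0.46],[[0,0,0],0,0.46]])

```text
time_s: 8.9
ee_pos: [0.5459, 0.0328, 0.0118]
eef_rot: [-0.155, 0.988, 0.0, 0.0]
contact_force: [-1.4, 0.5, 4.5]
width: 0.0463
grip_force: 2.3
```

carry_out(commands=[[[0,0,0],0,0.46],[[0,0,0],0,0.46],[[0,0,0],0,0.46],[[0,0,0],0,0.46],[[0,0,0],0,0.46]])

```text
time_s: 9.52
ee_pos: [0.5458, 0.0328, 0.0118]
eef_rot: [-0.155, 0.988, -0.0, 0.0]
contact_force: [-1.9, -0.1, 5.0]
width: 0.0462
grip_force: 4.0
```

carry_out(commands=[[[0,0,0],0,0.46],[[0,0,0],0,0.46],[[0,0,0],0,0.46],[[0,0,0],0,0.46],[[0,0,0],0,0.46]])

```text
time_s: 10.15
ee_pos: [0.5458, 0.0328, 0.0118]
eef_rot: [-0.155, 0.988, -0.0, 0.0]
contact_force: [-0.8, 0.9, 5.0]
width: 0.046
grip_force: 4.1
```

```bash
python3 s.py
python3 - <<'E'
from h import *
p=optics.grab_frame('side'); a=cv2.cvtColor(p['image'],cv2.COLOR_RGB2BGR)[190:250,285:345]
for r in models.search_frame(p,'battery_pack'): print(r['confidence'],w(p,r['position']))
cv2.imwrite('pics/side7.png',cv2.resize(a,None,fx=9,fy=9,interpolation=cv2.INTER_CUBIC))
E
```

```text
10.15 [0.5458 0.0328 0.0118] w 0.04595731994169041 F [-0.8476  0.9094  4.962 ] q [-0.0561  0.4575 -0.3261  0.787  -0.     -0.3668]
tool z [ 0.0002 -0.     -1.    ] turn deg 0.005362275584957388
shift cm tool [ 0.0437  0.0394 -0.    ]
0.69 [0.53532076 0.03640641 0.0302336 ]
0.53 [ 0.76741462 -0.05224164  0.01962867]
0.5 [0.72241056 0.23366993 0.02543345]
0.46 [0.55829028 0.06210398 0.05286314]
0.19 [ 0.66011074 -0.01139926  0.09343699]
```

View pics/side7.png

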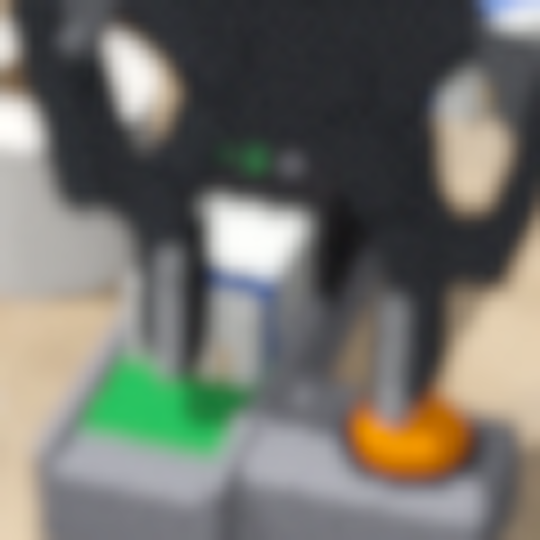

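The picture shows the pack out against the left finger, with its lower front edge at about (312,233) on the green and the button held down. I'll check numerically that it is at rest and where its nose is.

carry_out(commands=[[[0,0,0],0,0.46],[[0,0,0],0,0.46],[[0,0,0],0,0.46],[[0,0,0],0,0.46],[[0,0,0],0,0.46]])

```text
time_s: 10.88
ee_pos: [0.5458, 0.0328, 0.0118]
eef_rot: [-0.155, 0.988, -0.0, 0.0]
contact_force: [-0.4, 0.7, 4.8]
width: 0.046
grip_force: 4.1
```

```bash
python3 s.py
python3 - <<'E'
from h import *
p=optics.grab_frame('side'); a=cv2.cvtColor(p['image'],cv2.COLOR_RGB2BGR)[190:250,285:345]
b=cv2.imread('pics/side7.png'); a9=cv2.resize(a,None,fx=9,fy=9,interpolation=cv2.INTER_CUBIC)
d=cv2.absdiff(a9,b)[200:400,110:300]; print('diff max/mean',d.max(),d.mean())
g=np.array([.5404,.063]); dx=np.array([-.952,-.306]); dy=np.array([.306,-.952])
for uv in ((312.2,232.8),(311,232)):
    q=plane(p,uv,.030)[:2]-g; print('edge dock',37.5+1000*q@dx,1000*q@dy)
# green visibility near the nose: predicted pixels of the nose bottom-right corner for several nose x
for x in (20,25,31,36,42): print(x,proj(p,[np.append(g+(x-37.5)/1000*dx+.017*dy,z) for z in(.03,.054)]).round(1).tolist())
hsv=cv2.cvtColor(a,cv2.COLOR_BGR2HSV)
m=cv2.inRange(hsv,(50,120,50),(85,255,255)); print('\n'.join(f'{190+i} '+''.join('#' if v else '.' for v in m[i,5:35]) for i in range(34,52)))
E
```

```text
10.875 [0.5458 0.0328 0.0118] w 0.046020417936523464 F [-0.3505  0.6785  4.7632] q [-0.056   0.4575 -0.3261  0.7871 -0.     -0.3668]
tool z [ 0.0001 -0.     -1.    ] turn deg 0.00673407462407738
shift cm tool [ 0.0426  0.0361 -0.    ]
diff max/mean 5 0.5188245614035087
edge dock 30.61973205197912 15.806759480169559
edge dock 28.645217001292856 12.370713403081336
20 [[314.2, 230.3], [314.4, 221.3]]
25 [[313.5, 231.5], [313.7, 222.5]]
31 [[312.7, 233.0], [312.8, 224.0]]
36 [[311.9, 234.3], [312.1, 225.2]]
42 [[311.1, 235.8], [311.2, 226.7]]
224 ..............................
225 ..............................
226 ..............................
227 ..............................
228 ..............................
229 ..............................
230 ..............................
231 ........####..................
232 .......##########.............
233 ......###############.........
234 ......################........
235 .....################.........
236 .....###############..........
237 ......##############..........
238 ..........#########...........
239 ...............####...........
240 ..............................
241 ..............................
```

The pack is at rest with its nose at dock x ≈ 30 mm, held by the finger face (predicted 31 mm). Handing in.

```bash
python3 -c "
from h import *
print(manip.hand_in())"
```

```text
the job is handed in; nothing more can be done
None
```

I pressed the eject button and stopped the pack with a fingertip over the green stretch (front face at dock x ≈ 30 mm). I handed the job in at about 11 s with the pack still held; the hand-in gave no verdict.

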